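# Slide the painted holder under the curing lamp

### The job

Set the black tealight holder with the purple dots upright on the round white pad of the pulled-out blue tray, wholly on the pad, without dropping it. Then push the tray fully home (it has an orange knob), so that the holder rides in under the white curing lamp and stands there on its pad.

Things in the scene. Friction and masses are not known exactly. Their poses are not given: they have to be found in the camera images.
- holder_purple: Black ceramic pot with purple and lilac dots, 64 mm across at its widest (sides upright from 16 to 32 mm up), 44 mm high, 0.10 to 0.21 kg, a 36 mm well in its top. Stands loose on the table; origin: centre of its underside, z up. Two of the same shape with orange and with green dots stand 110 mm or more away (centre to centre); any of the three places may be its own.
- tray (a joint): How far the tray is out of the lamp, m: 0 fully home at a hard stop, 0.17 fully out; starts at 0.15 to 0.17. Slides level and straight, about 2 N friction, no spring, stays where left. The lamp is a fixed white tunnel 170 mm wide, 150 mm deep, 92 mm high, open to 76 mm above the table; its front edge is 75 mm before the pad's home place.
- tray_pad (a point): Centre of the flat round white pad, 100 mm across, on the tray's floor 8 mm above the table; travels with the tray. x axis: level, along the slide into the lamp (the way to push); z up. The tray is a blue plate 130 mm wide, from 65 mm beyond this point to 125 mm before it, with a rim 5 mm above its floor. Home, the pad is under the lamp's middle.
- tray_knob (a point): Centre of the top of the tray's orange knob: an upright round post 22 mm in diameter, its top 84 mm above the table, its foot on the tray's floor. 105 mm before the pad's centre along the slide, away from the lamp, so the knob's axis stays 30 mm outside the lamp's front edge when the tray is home. Axes as for the pad.
Things that resemble listed ones, but are neither listed nor needed, are in the scene too. Leave any pink look-alike of the holder_purple alone.

How it is judged:
By the outcome, as a careful person would: the job done as asked, in the order asked, and still so for the second after the job is handed in, with the robot touching nothing.
It also fails if it takes over 54 s, if anything falls off the work surface, if the arm or the gripper's body presses on something with over 40 N, if the wrist force passes 120 N, or if a joint passes its speed limit or range.

### The arm

A 7-joint arm with a two-finger parallel gripper is mounted at the origin on the work surface. World frame = base frame: x ahead of the robot, y to its left, z up, the work surface at z = 0. Lengths are in m, angles in rad, forces in N, time in s.
With the tool pointing down it reaches from about 0.35 to 0.9 m from the base axis. Payload 19.9 kg.
Tool frame: the origin (TCP) lies midway between the tips of the shut fingers; the grasp point (between the pads) lies 19 mm behind it (env.pinch_z is the distance from the TCP to the grasp point, in m); z points along the fingers, y is the direction in which the jaws open and shut (so a half turn about z gives the same grasp; the last joint's range is limited). The gripper opens to 85 mm and grips with 20 to 120 N. Pads are 22 mm wide; open, the fingers measure 114 mm over their backs; the gripper's body (76 mm by 85 mm) begins 54 mm behind the grasp point. The pads swing forward as they close: fully open they stand 13 mm farther back than shut.
Start: joints at [-1.278, 0.417, -0.01, 1.614, 0.005, 1.111, -0.053], TCP at [0.205, 0.59, 0.231] pointing down, gripper open.
Joint ranges: [-2.81, 2.81], [-0.39, 2.02], [-1.27, 1.25], [0.06, 2.57], [-1.19, 4.33], [0.19, 2], [-2.82, 2.82]. Speed limits (rad/s): [1.89, 1.89, 2.39, 2.39, 3.01, 3.01, 3.01].

### API

Orientations are given as a rotation vector (axis times angle).
In Python, from station import env, eyes, look_for, pinpoint gives the robot as it stands.
- The arm moves only by the tool send_rows, never from a script. Its arguments are lists of equal length, an entry for each row: "twist": the turn, a rotation vector about the tool's x, y, z in rad, a list of three; "xyz": the shift along the tool's x, y, z in mm, a list of three; "fingers": the closure, from 0 (fully open) to 1 (shut). In form: {"twist": [[rx, ry, rz], ...], "xyz": [[tx, ty, tz], ...], "fingers": [fingers, ...]}. A call has 1 to 12 rows; each row is the pose to reach, as a shift and turn from the pose commanded when the call began, along the tool's axes at that moment; what a row does not reach only later rows make up. A row lasts 1/12 s, in which the tool goes at most 41.7 mm and 7.16 degrees, less where a joint would pass 70% of its speed; a pose out of reach is approached as far as the arm can. A call with a gripper value outside its range is refused whole. The fingers move at their own pace and stop on an object; the grip force is fixed at half the most. Time passes only in rows, so rows that repeat a pose let the fingers close. It gives the time, the measured TCP pose, the force and the opening at its end, in the units of the state.
- env.read_state(): the state, without advancing time (a new reading comes with each control period).
- eyes.capture(name): name is "side" or "top"; returns a dict with "img" (384x512x3 uint8, blue, green, red), "intrinsics" (3x3 intrinsics, pixels), "position" and "rotation" of the camera in the world. Camera axes: x right, y down, z forward; pixel columns grow to the right and rows downward; lengths in m; the calibration is good to about 2 mm. A picture is of the moment at which its call begins. There is no depth.
- env.close_job(): hands the job in, once; it reports no verdict.
Trained networks look in the newest picture that a camera, given by its name, has taken for a name from the list of things; names that differ only in an ending like _2 or _b are one class to them, and where a whole thing is asked for, a point or a joint stands for the part that bears it (a point fixed in the world has none). Each returns a list of dicts, best first, with "conf" (0 to 1); they miss things now and then, are a little off and sometimes report something else, mostly with a low value. They report only what shows in the picture. A call takes as long as a camera call. They do not tell look-alikes from the thing itself.
- look_for(camera, target): "position" ([column, row] in pixels, amid what is visible of it).
- pinpoint(camera, target): "position" ([column, row] in pixels: a listed point, or the origin of a listed thing).
The state is a dict: "t": time; "joints": joint angles; "dq": joint speeds; "effort": joint torques, N m; "ee_pos": TCP position; "orientation": TCP orientation; "contact_force": force on the tool from outside, world axes, zero at the start; "ft_torque": the same for the moment, N m; "finger_gap": finger opening in m.
Only numpy, scipy, OpenCV 4.12 (cv2) and the standard library are available. Lean on these libraries where they do the work, as an engineer would, in place of code of your own. Each camera call takes 0.05 s, during which the arm holds its last target. There are 200 camera calls.

## Working session

There is one attempt and no reset: what is moved stays moved. The work goes in short steps, Python scripts to look and compute and a tool call to move; the robot and the scene stay as the last step left them, time stands still between calls to the robot, and variables do not carry over. Pictures are saved under pics/ and viewed, about 8 in all and at most 12, crops included, and the job is handed in when it is done.

Besides the shell and the picture viewer there is one more tool, called after ">>>" by a JSON object that holds its "fn" and its "kwargs". send_rows: Moves the arm, as the interface text tells. Its arguments: {"type":"object","properties":{"twist":{"type":"array"},"xyz":{"type":"array"},"fingers":{"type":"array"}},"required":["twist","xyz","fingers"]}

```bash
mkdir -p pics; ls; cat > h.py <<'E'
import numpy as np, cv2
from scipy.spatial.transform import Rotation as R
from station import env, eyes, look_for, pinpoint
def ray(c,px):
    d=np.linalg.inv(c["intrinsics"])@[px[0],px[1],1]; M=np.array(c["rotation"])
    if M.shape!=(3,3): M=R.from_rotvec(M).as_matrix()
    return np.array(c["position"]),M@d
def onz(c,px,z):
    p,d=ray(c,px); return p+d*(z-p[2])/d[2]
def proj(c,P):
    M=np.array(c["rotation"]); q=c["intrinsics"]@(M.T@(np.array(P)-c["position"])); return q[:2]/q[2]
def st():
    s=env.read_state(); return s, R.from_rotvec(s["orientation"]).as_matrix()
E
python3 - <<'E'
from h import *
s,M=st(); print(s["t"],s["ee_pos"],s["orientation"],M.round(3).tolist(),s["finger_gap"],env.pinch_z)
ims=[]
for n in ("top","side"):
    c=eyes.capture(n); ims.append(c["img"]); print(n,np.round(c["position"],3))
    for t,z in (("holder_purple",0),("tray_pad",.008),("tray_knob",.084)):
        for f,k in (("look",look_for),("pin",pinpoint)):
            for d in k(n,t)[:5]: print(f,t,np.round(d["position"],1),round(d["conf"],2),onz(c,d["position"],z).round(3))
    cv2.imwrite(f"pics/{n}0.png",c["img"])
cv2.imwrite("pics/both0.png",cv2.resize(np.vstack(ims),None,fx=.78,fy=.78))
E
```

```text
pics
0.0 [0.20467437 0.59018715 0.23065384] [-5.21910687e-01 -3.09779522e+00  1.89480624e-03] [[-0.945, 0.328, -0.0], [0.328, 0.945, -0.001], [-0.0, -0.001, -1.0]] 0.0852528620936911 0.0187
top [ 0.46  -0.055  1.14 ]
look holder_purple [372.5 226.1] 0.85 [ 0.478 -0.38   0.   ]
look holder_purple [302.5 273.3] 0.63 [ 0.355 -0.204  0.   ]
look holder_purple [165.5 181.9] 0.59 [0.575 0.148 0.   ]
pin holder_purple [367.7 226.4] 0.9 [ 0.476 -0.367  0.   ]
pin holder_purple [329.7 237. ] 0.56 [ 0.447 -0.271  0.   ]
look tray_pad [166.2 182.8] 0.57 [0.572 0.145 0.008]
pin tray_pad [162.7 170.7] 0.56 [0.602 0.155 0.008]
look tray_knob [162.8 179.9] 0.94 [0.571 0.14  0.084]
pin tray_knob [170.6 207.5] 0.62 [0.506 0.119 0.084]
pin tray_knob [327.1 239.9] 0.29 [ 0.441 -0.249  0.084]
side [0.043 0.46  0.498]
look holder_purple [360.9 165.4] 0.95 [ 0.495 -0.411  0.   ]
look holder_purple [368.3 211.5] 0.85 [ 0.365 -0.225 -0.   ]
look holder_purple [351.4 185.1] 0.56 [ 0.456 -0.3   -0.   ]
pin holder_purple [361.1 172. ] 0.81 [ 0.475 -0.378  0.   ]
pin holder_purple [353.4 195. ] 0.72 [ 0.427 -0.263 -0.   ]
pin holder_purple [368.7 216. ] 0.56 [ 0.355 -0.21  -0.   ]
look tray_pad [182.6 243.5] 0.94 [0.571 0.141 0.008]
pin tray_pad [170.1 238.6] 0.63 [0.602 0.149 0.008]
look tray_knob [182.9 243.5] 0.66 [0.489 0.19  0.084]
pin tray_knob [211.5 221.1] 0.85 [0.503 0.115 0.084]
```

View pics/top0.png

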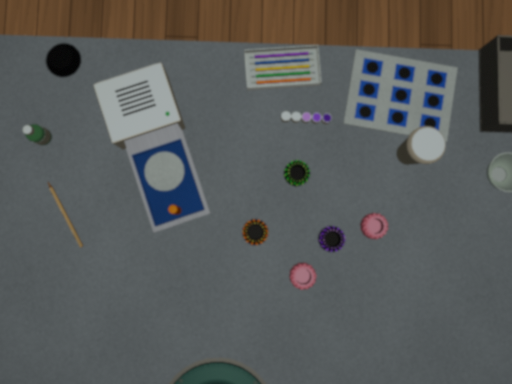

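View pics/side0.png

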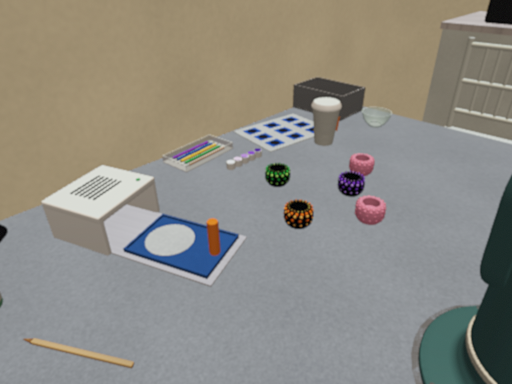

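The top view shows the purple-dotted pot at (332,238). Things it could be mistaken for are pink at (374,226) and (303,276), orange at (255,232), and green at (297,173). The pad is at (165,171) and the knob at (173,209). In the side view the purple pot is at (351,184). I'll check it in one crop and refine the position.

```bash
python3 - <<'E'
from h import *
from scipy.optimize import least_squares
cs={n:eyes.capture(n) for n in("top","side")}
a=cs["top"]["img"][215:265,305:355]; b=cs["side"]["img"][160:210,326,:] 
b=cs["side"]["img"][160:210,326:376]
cv2.imwrite("pics/crop.png",np.hstack([cv2.resize(x,(390,390),interpolation=2) for x in(a,b)]))
# dark/purple blob
obs={}
for n,(x0,y0) in (("top",(312,220)),("side",(333,165))):
    i=cs[n]["img"][y0:y0+38,x0:x0+38]; bgr=i.astype(int); h=cv2.cvtColor(i,cv2.COLOR_BGR2HSV)
    m=((h[...,2]<50)|((h[...,0]>120)&(h[...,0]<155)&(h[...,1]>70))).astype(np.uint8)
    k,l,s,ce=cv2.connectedComponentsWithStats(m); j=1+np.argmax(s[1:,4]); x,y,w,hh,A=s[j]
    obs[n]=(x0+x+(w-1)/2,y0+y+(hh-1)/2); print(n,obs[n],w,hh,A)
# model: bounding-box centre of surface rings
th=np.linspace(0,2*np.pi,60)
def bb(c,x,y):
    P=[(x+r*np.cos(t),y+r*np.sin(t),z) for r,z in((.024,0),(.032,.016),(.032,.032),(.025,.044)) for t in th]
    q=np.array([proj(c,p) for p in P]); return (q.max(0)+q.min(0))/2
for ns in(("top",),("side",),("top","side")):
    r=least_squares(lambda v:np.concatenate([bb(cs[n],*v)-obs[n] for n in ns]),[.44,-.265]); print(ns,r.x.round(4),r.fun.round(2))
# tray: white pad & orange knob in top
for n in cs:
    i=cs[n]["img"]; h=cv2.cvtColor(i,cv2.COLOR_BGR2HSV)
    box=(120,130,215,235) if n=="top" else (100,200,250,290)
    m=np.zeros(h.shape[:2],np.uint8); x0,y0,x1,y1=box
    blue=((h[...,0]>100)&(h[...,0]<125)&(h[...,1]>150)).astype(np.uint8); m[y0:y1,x0:x1]=blue[y0:y1,x0:x1]
    k=cv2.findContours(m,cv2.RETR_EXTERNAL,cv2.CHAIN_APPROX_NONE)[0]; k=max(k,key=cv2.contourArea)
    W=np.array([onz(cs[n],p[0],.008)[:2] for p in k],np.float32); (cx,cy),(w,hh),an=cv2.minAreaRect(W); print(n,"tray rect",cx,cy,w,hh,an)
    fill=np.zeros_like(m); cv2.drawContours(fill,[k],-1,1,-1)
    pad=((h[...,1]<110)&(fill>0)&(h[...,2]>110)).astype(np.uint8); kk,l,s,ce=cv2.connectedComponentsWithStats(pad); j=1+np.argmax(s[1:,4]); print("pad",ce[j],s[j],onz(cs[n],ce[j],.008).round(4))
E
```

```text
top (np.float64(331.5), np.float64(238.5)) 26 26 533
side (np.float64(351.0), np.float64(182.5)) 27 26 526Traceback (most recent call last):
  File "<stdin>", line 20, in <module>
    return func(*args, **kwargs)
    vector_fun = VectorFunction(
        fun_wrapped,
    ...<6 lines>...
        workers=workers
    )
    self._update_fun()
    ~~~~~~~~~~~~~~~~^^
    self.f = self.fun_wrapped(xp_copy(self.x))
             ~~~~~~~~~~~~~~~~^^^^^^^^^^^^^^^^^
    return np.atleast_1d(self.fun(x))
                         ~~~~~~~~^^^
    return self.f(x, *self.args, **self.kwargs)
           ~~~~~~^^^^^^^^^^^^^^^^^^^^^^^^^^^^^^
  File "<stdin>", line 20, in <lambda>
  File "<stdin>", line 18, in bb
  File "h.py", line 11, in proj
    M=np.array(c["rotation"]); q=c["intrinsics"]@(M.T@(np.array(P)-c["position"])); return q[:2]/q[2]
                                 ~~~~~~~~~~~~~~~^^~~~~~~~~~~~~~~~~~~~~~~~~~~~~~~~~
ValueError: matmul: Input operand 1 does not have enough dimensions (has 0, gufunc core with signature (n?,k),(k,m?)->(n?,m?) requires 1)
```

View pics/crop.png

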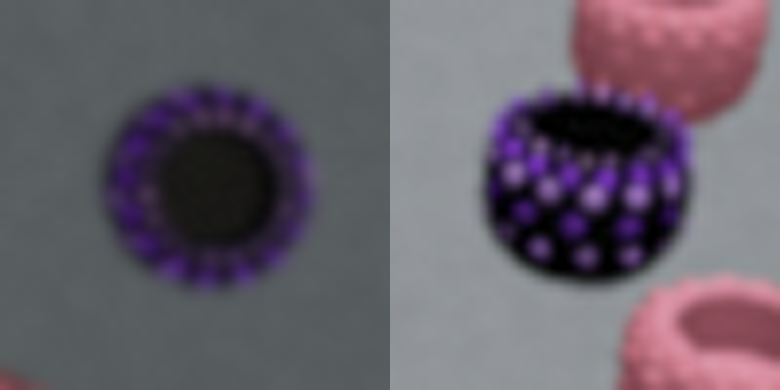

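The crop confirms the pot: black with purple and lilac dots, upright, centred at top (332,238) and side (351,183). The rotation comes as a rotation vector, so I'll fix the projection helper.

```bash
sed -i 's/    M=np.array(c\["rotation"\]); q=/    M=np.array(c["rotation"]); M=M if M.shape==(3,3) else R.from_rotvec(M).as_matrix(); q=/' h.py
cat > m.py <<'E'
from h import *
from scipy.optimize import least_squares
th=np.linspace(0,2*np.pi,60)
def bb(c,x,y,z0=0):
    P=[(x+r*np.cos(t),y+r*np.sin(t),z+z0) for r,z in((.024,0),(.032,.016),(.032,.032),(.025,.044)) for t in th]
    q=np.array([proj(c,p) for p in P]); return (q.max(0)+q.min(0))/2
E
python3 - <<'E'
from m import *
cs={n:eyes.capture(n) for n in("top","side")}
obs={"top":(331.5,238.5),"side":(351,182.5)}
for ns in(("top",),("side",),("top","side")):
    r=least_squares(lambda v:np.concatenate([bb(cs[n],*v)-obs[n] for n in ns]),[.44,-.265]); print(ns,r.x.round(4),r.fun.round(2))
for n in cs:
    h=cv2.cvtColor(cs[n]["img"],cv2.COLOR_BGR2HSV)
    x0,y0,x1,y1=(120,130,215,235) if n=="top" else (100,200,250,290)
    sub=h[y0:y1,x0:x1]; H,S,V=[sub[...,i] for i in range(3)]
    m=((H>100)&(H<125)&(S>150)).astype(np.uint8)
    k=max(cv2.findContours(m,0,1)[0],key=cv2.contourArea)
    W=np.array([onz(cs[n],p[0]+[x0,y0],.008)[:2] for p in k],np.float32); print(n,"tray",cv2.minAreaRect(W))
    f=np.zeros_like(m); cv2.drawContours(f,[k],-1,1,-1)
    s,ce=cv2.connectedComponentsWithStats(((S<110)&(f>0)&(V>110)).astype(np.uint8))[2:]
    j=1+np.argmax(s[1:,4]); print("pad",ce[j]+[x0,y0],s[j],onz(cs[n],ce[j]+[x0,y0],.008).round(4))
    s,ce=cv2.connectedComponentsWithStats(((H<18)&(S>170)).astype(np.uint8))[2:]
    j=1+np.argmax(s[1:,4]); print("knob",ce[j]+[x0,y0],s[j],onz(cs[n],ce[j]+[x0,y0],.046 if n=="side" else .07).round(4))
E
```

```text
('top',) [ 0.444 -0.271] [0. 0.]
('side',) [ 0.4461 -0.2768] [0. 0.]
('top', 'side') [ 0.4441 -0.2723] [ 0.52 -0.06 -0.3   0.95]
top tray ((0.5739601850509644, 0.14149677753448486), (0.18324683606624603, 0.12366867065429688), 20.551532745361328)
pad [163.8616251  170.86001609] [  24   22   40   39 1243] [0.6017 0.1521 0.008 ]
knob [173.84615385 209.10769231] [49 75 11  8 65] [0.5034 0.1132 0.07  ]
side tray ((0.5754449367523193, 0.13932053744792938), (0.18929043412208557, 0.13098132610321045), 20.66338539123535)
pad [169.34224599 239.58899924] [  44   23   52   34 1309] [0.6007 0.1523 0.008 ]
knob [213.05974843 236.16037736] [107  19  12  36 318] [0.5056 0.1125 0.046 ]
```

>>> {"fn": "send_rows", "kwargs": {"twist": [[0,0,0.713],[0,0,0.713],[0,0,0.713],[0,0,0.713],[0,0,0.713],[0,0,0.713],[0,0,0.713],[0,0,0.713],[0,0,0.713],[0,0,0.713],[0,0,0.713],[0,0,0.713]], "xyz": [[-378,-282,0],[-378,-282,0],[-378,-282,0],[-378,-282,0],[-378,-282,0],[-378,-282,0],[-378,-282,0],[-378,-282,0],[-378,-282,0],[-378,-282,0],[-378,-282,0],[-378,-282,0]], "fingers": [0,0,0,0,0,0,0,0,0,0,0,0]}}

```text
t: 1.9
ee_pos: [0.4723, 0.1948, 0.2318]
orientation: [1.577, 2.715, 0.0]
contact_force: [0.4, -0.2, 0.7]
finger_gap: 0.0853
```

```bash
cat >> h.py <<'E'
def go(P):
    s,M=st(); print("t",round(s["t"],2),"pos",np.round(s["ee_pos"],4),"yawY",np.degrees(np.arctan2(M[1,1],M[0,1])).round(2),"zax",M[:,2].round(4),"F",np.round(s["contact_force"],1),"gap",round(s["finger_gap"],4))
    print("move mm",(1000*M.T@(np.array(P)-s["ee_pos"])).round(1))
E
python3 -c "
from h import *
go([.444,-.272,.12])"
```

```text
t 1.9 pos [0.4723 0.1948 0.2318] yawY 29.69 zax [ 1.5e-03 -9.0e-04 -1.0e+00] F [ 0.4 -0.2  0.7] gap 0.0853
move mm [-391.3 -255.8  112.1]
```

>>> {"fn": "send_rows", "kwargs": {"twist": [[0,0,0],[0,0,0],[0,0,0],[0,0,0],[0,0,0],[0,0,0],[0,0,0],[0,0,0],[0,0,0],[0,0,0],[0,0,0],[0,0,0]], "xyz": [[-391,-256,112],[-391,-256,112],[-391,-256,112],[-391,-256,112],[-391,-256,112],[-391,-256,112],[-391,-256,112],[-391,-256,112],[-391,-256,112],[-391,-256,112],[-391,-256,112],[-391,-256,112]], "fingers": [0,0,0,0,0,0,0,0,0,0,0,0]}}

```text
t: 2.9
ee_pos: [0.4422, -0.2708, 0.1187]
orientation: [1.574, 2.718, -0.002]
contact_force: [-0.4, -0.5, -0.2]
finger_gap: 0.0852
```

```bash
python3 -c "
from h import *
go([.444,-.272,.008])
cs=[eyes.capture(n) for n in('top','side')]
a=cs[0]['img'][190:290,275:375];b=cs[1]['img'][110:230,300:420]
cv2.imwrite('pics/pre.png',np.hstack([cv2.resize(x,(390,390),interpolation=2) for x in(a,b)]))"
```

```text
t 2.9 pos [ 0.4422 -0.2708  0.1187] yawY 29.84 zax [-4.0e-04 -1.4e-03 -1.0e+00] F [-0.4 -0.5 -0.2] gap 0.0852
move mm [ -1.9   1.1 110.7]
```

View pics/pre.png

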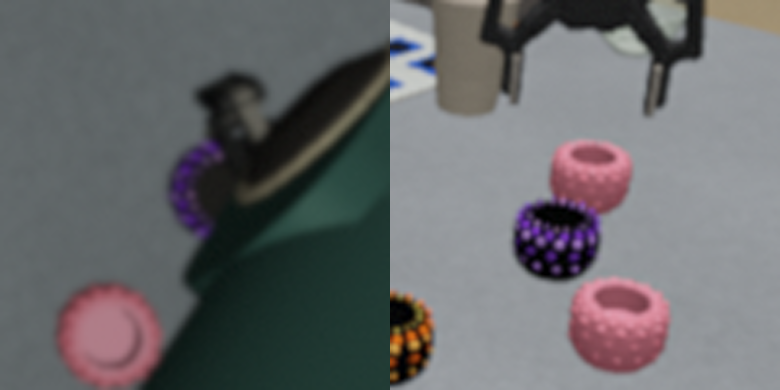

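The side crop shows the open fingers straddling the pot from above at roughly (515,100) and (650,112), with the pinks clear of them. Descending and gripping.

>>> {"fn": "send_rows", "kwargs": {"twist": [[0,0,0],[0,0,0],[0,0,0],[0,0,0],[0,0,0],[0,0,0],[0,0,0],[0,0,0],[0,0,0],[0,0,0],[0,0,0],[0,0,0]], "xyz": [[-2,1,30],[-2,1,60],[-2,1,85],[-2,1,105],[-2,1,115],[-2,1,115],[-2,1,115],[-2,1,115],[-2,1,115],[-2,1,115],[-2,1,115],[-2,1,115]], "fingers": [0,0,0,0,0,0,0.1,0.15,0.2,0.25,0.3,0.35]}}

```text
t: 4.0
ee_pos: [0.4459, -0.2679, 0.0056]
orientation: [1.57, 2.72, 0.001]
contact_force: [-4.9, 3.6, 20.0]
finger_gap: 0.0621
```

>>> {"fn": "send_rows", "kwargs": {"twist": [[0,0,0],[0,0,0],[0,0,0],[0,0,0],[0,0,0],[0,0,0]], "xyz": [[0,0,0],[0,0,0],[0,0,0],[0,0,-15],[0,0,-40],[0,0,-40]], "fingers": [0.5,0.7,0.8,0.8,0.8,0.8]}}

```text
t: 4.5
ee_pos: [0.4468, -0.2686, 0.0479]
orientation: [1.568, 2.717, 0.001]
contact_force: [1.5, -0.7, -1.3]
finger_gap: 0.062
```

```bash
python3 -c "
from h import *
go([.444,-.272,.2])
cs=[eyes.capture(n) for n in('top','side')]
b=cs[1]['img'][110:230,300:420]
cv2.imwrite('pics/lift.png',cv2.resize(b,(480,480),interpolation=2))"
```

```text
t 4.5 pos [ 0.4468 -0.2686  0.0479] yawY 30.01 zax [ 0.0041 -0.0017 -1.    ] F [ 1.5 -0.7 -1.3] gap 0.062
move mm [  -2.    -3.7 -152.1]
```

View pics/lift.png

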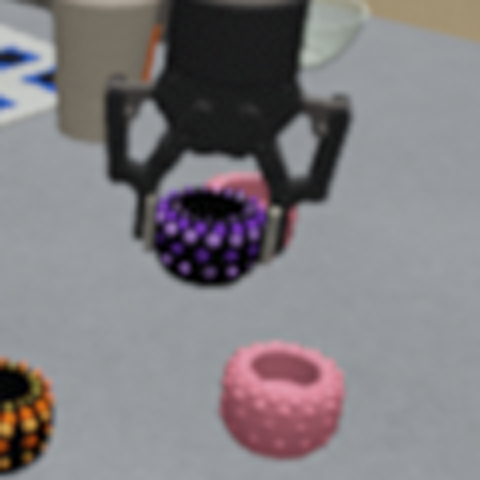

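The pot is gripped and level at crop (210,236), i.e. side pixel (352,169). I'll work out its offset from the TCP, and the move to the pad.

```bash
python3 - <<'E'
from m import *
c=eyes.capture("side"); s,M=st()
i=c["img"]; x0,y0=330,145; h=cv2.cvtColor(i[y0:190,x0:375],cv2.COLOR_BGR2HSV)
m=((h[...,0]>120)&(h[...,0]<155)&(h[...,1]>70)).astype(np.uint8); x,y,w,hh=cv2.boundingRect(cv2.findNonZero(m)); print(x+x0,y+y0,w,hh)
# u centre from purple bbox; v from purple top and bottom
r=least_squares(lambda v:bb(c,v[0],v[1],s["ee_pos"][2]-.005)-[x0+x+(w-1)/2,169],[.44,-.27]); print(r.x, r.x-s["ee_pos"][:2], "tool",(1000*M.T@np.r_[r.x-s["ee_pos"][:2],0]).round(1))
go([.601,.152,.115])
E
```

```text
339 157 28 24
[ 0.44509812 -0.27336154] [-0.00052053 -0.00595071] tool [-4.9 -3.4  0. ]
t 4.65 pos [ 0.4456 -0.2674  0.0445] yawY 30.05 zax [ 8.e-04 -1.e-04 -1.e+00] F [-1.4  0.3 -1.6] gap 0.062
move mm [285.2 344.6 -70.4]
```

>>> {"fn": "send_rows", "kwargs": {"twist": [[0,0,0],[0,0,0],[0,0,0],[0,0,0],[0,0,0],[0,0,0],[0,0,0],[0,0,0],[0,0,0],[0,0,0],[0,0,0],[0,0,0]], "xyz": [[0,0,-20],[0,0,-45],[6,7,-65],[19,23,-75],[38,46,-75],[57,69,-75],[76,92,-75],[95,115,-75],[114,138,-75],[133,161,-75],[152,184,-75],[171,207,-75]], "fingers": [0.8,0.8,0.8,0.8,0.8,0.8,0.8,0.8,0.8,0.8,0.8,0.8]}}

```text
t: 5.65
ee_pos: [0.5389, -0.0144, 0.1185]
orientation: [-1.57, -2.72, 0.001]
contact_force: [1.0, 0.0, -1.9]
finger_gap: 0.0619
```

>>> {"fn": "send_rows", "kwargs": {"twist": [[0,0,0],[0,0,0],[0,0,0],[0,0,0],[0,0,0],[0,0,0],[0,0,0],[0,0,0],[0,0,0]], "xyz": [[19,23,0],[38,46,0],[57,69,0],[76,92,0],[92,112,0],[104,126,0],[112,134,0],[114,138,0],[114,138,0]], "fingers": [0.8,0.8,0.8,0.8,0.8,0.8,0.8,0.8,0.8]}}

```text
t: 6.4
ee_pos: [0.6013, 0.1518, 0.1187]
orientation: [-1.569, -2.721, 0.001]
contact_force: [0.1, 0.2, -1.5]
finger_gap: 0.0617
```

```bash
python3 - <<'E'
from m import *
c=eyes.capture("side"); s,M=st()
go([.601,.152,.014])
p=np.array(s["ee_pos"]); print("pred px",bb(c,p[0],p[1],p[2]-.005), "target px", bb(c,.601,.152,.008), c["img"].shape)
cv2.imwrite("pics/hover.png",cv2.resize(c["img"][130:290,60:270],None,fx=3,fy=3,interpolation=2))
E
```

```text
t 6.45 pos [0.6012 0.1507 0.1189] yawY 29.99 zax [-6.e-04 -8.e-04 -1.e+00] F [-0.4 -0.1 -1.8] gap 0.0618
move mm [  1.3   0.5 104.9]
pred px [160.76173247 185.55385384] target px [167.65692554 230.91777122] (384, 512, 3)
```

View pics/hover.png

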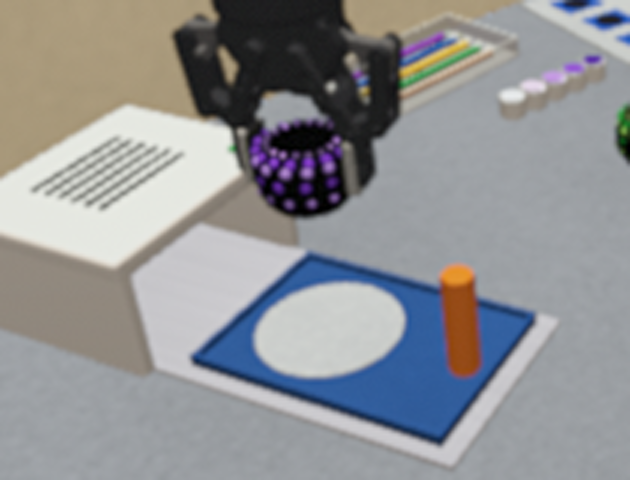

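The pot is level at crop (300,167), matching the prediction for a pot centred at the TCP. The pad is at (330,330), free. Lowering.

>>> {"fn": "send_rows", "kwargs": {"twist": [[0,0,0],[0,0,0],[0,0,0],[0,0,0],[0,0,0],[0,0,0],[0,0,0],[0,0,0]], "xyz": [[1,0,15],[1,0,38],[1,0,62],[1,0,82],[1,0,95],[1,0,101],[1,0,102],[1,0,102]], "fingers": [0.8,0.8,0.8,0.8,0.8,0.8,0.8,0.8]}}

```text
t: 7.12
ee_pos: [0.6013, 0.1521, 0.0179]
orientation: [1.571, 2.72, 0.0]
contact_force: [-0.0, -0.3, -1.5]
finger_gap: 0.0615
```

>>> {"fn": "send_rows", "kwargs": {"twist": [[0,0,0],[0,0,0],[0,0,0],[0,0,0]], "xyz": [[0,0,1],[0,0,2],[0,0,2],[0,0,2]], "fingers": [0.8,0.8,0.8,0.8]}}

```text
t: 7.45
ee_pos: [0.6012, 0.1527, 0.0158]
orientation: [1.57, 2.721, 0.001]
contact_force: [0.6, -0.4, -1.9]
finger_gap: 0.0618
```

>>> {"fn": "send_rows", "kwargs": {"twist": [[0,0,0],[0,0,0],[0,0,0],[0,0,0]], "xyz": [[0,0,1],[0,0,2],[0,0,2],[0,0,2]], "fingers": [0.8,0.8,0.8,0.8]}}

```text
t: 7.78
ee_pos: [0.6015, 0.1528, 0.0138]
orientation: [1.57, 2.721, 0.001]
contact_force: [-0.4, 0.8, 5.2]
finger_gap: 0.0617
```

Contact (about 7 N). Opening gently, then rising.

>>> {"fn": "send_rows", "kwargs": {"twist": [[0,0,0],[0,0,0],[0,0,0],[0,0,0],[0,0,0],[0,0,0],[0,0,0],[0,0,0]], "xyz": [[0,0,0],[0,0,0],[0,0,0],[0,0,0],[0,0,0],[0,0,0],[0,0,0],[0,0,0]], "fingers": [0.3,0.25,0.2,0.15,0.1,0.05,0.03,0.03]}}

```text
t: 8.45
ee_pos: [0.601, 0.1526, 0.0133]
orientation: [1.57, 2.721, -0.0]
contact_force: [0.3, -0.8, -0.7]
finger_gap: 0.0829
```

```bash
python3 - <<'E'
from m import *
c=eyes.capture("side"); go([.601,.152,.17])
print("target px", bb(c,.601,.152,.008))
cv2.imwrite("pics/rel.png",cv2.resize(c["img"][170:290,90:270],None,fx=4,fy=4,interpolation=2))
E
```

```text
t 8.5 pos [0.6009 0.1526 0.0133] yawY 30.02 zax [-0.e+00 -1.e-04 -1.e+00] F [ 1.1 -0.6 -0.2] gap 0.0829
move mm [  -0.5   -0.3 -156.7]
target px [167.65692554 230.91777122]
```

View pics/rel.png

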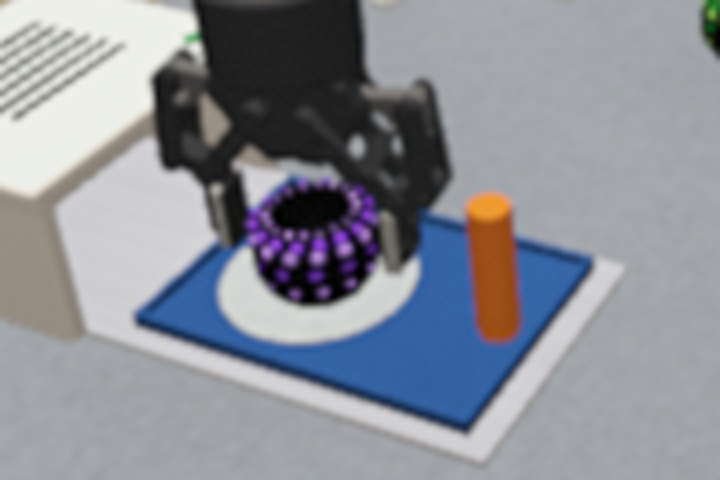

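The pot stands upright, wholly on the pad, at crop (312,243). The fingers are clear. Rising, then going to the knob.

>>> {"fn": "send_rows", "kwargs": {"twist": [[0,0,0],[0,0,0],[0,0,0],[0,0,0],[0,0,0],[0,0,0]], "xyz": [[0,0,-10],[0,0,-35],[0,0,-70],[0,0,-110],[0,0,-145],[0,0,-160]], "fingers": [0.02,0,0,0,0,0]}}

```text
t: 9.0
ee_pos: [0.6025, 0.1526, 0.179]
orientation: [1.569, 2.717, 0.007]
contact_force: [0.4, 0.1, 0.0]
finger_gap: 0.0855
```

```bash
python3 - <<'E'
from m import *
cs={n:eyes.capture(n) for n in("side","top")}
for n in cs: 
  for d in pinpoint(n,"tray_knob")[:2]: print(n,d["conf"],onz(cs[n],d["position"],.084).round(4))
go([.503,.114,.15])
E
```

```text
side 0.78 [0.5018 0.1174 0.084 ]
top 0.88 [0.5013 0.1242 0.084 ]
t 9.2 pos [0.6009 0.1527 0.1737] yawY 30.03 zax [ 5.e-04  4.e-04 -1.e+00] F [-0.1  1.2 -0.9] gap 0.0854
move mm [  15.5 -104.1   23.7]
```

>>> {"fn": "send_rows", "kwargs": {"twist": [[0,0,-0.12],[0,0,-0.24],[0,0,-0.36],[0,0,-0.48],[0,0,-0.6],[0,0,-0.72],[0,0,-0.84],[0,0,-0.96],[0,0,-1.08],[0,0,-1.2],[0,0,-1.32],[0,0,-1.407]], "xyz": [[2,-15,2],[5,-30,5],[7,-50,7],[10,-70,10],[12,-85,14],[14,-95,18],[15,-105,20],[15,-105,20],[15,-105,20],[15,-105,20],[15,-105,20],[15,-105,20]], "fingers": [0,0,0,0,0,0,0,0,0,0,0,0]}}

```text
t: 10.2
ee_pos: [0.5018, 0.1128, 0.1522]
orientation: [0.572, -3.087, 0.001]
contact_force: [-0.3, 1.1, 0.2]
finger_gap: 0.0853
```

>>> {"fn": "send_rows", "kwargs": {"twist": [[0,0,0],[0,0,0]], "xyz": [[0,0,0],[0,0,0]], "fingers": [0.2,0.25]}}

```text
t: 10.37
ee_pos: [0.5021, 0.1128, 0.1525]
orientation: [0.557, -3.09, 0.0]
contact_force: [0.8, 0.3, -0.2]
finger_gap: 0.0645
```

```bash
python3 - <<'E'
from m import *
go([.5025,.115,.055])
c=eyes.capture("side"); print("tcp px",proj(c,env.read_state()["ee_pos"]),"knob top px",proj(c,[.5025,.115,.084]))
cv2.imwrite("pics/knob.png",cv2.resize(c["img"][150:290,90:270],None,fx=4,fy=4,interpolation=2))
E
```

```text
t 10.37 pos [0.5021 0.1128 0.1525] yawY 110.45 zax [-1.4e-03 -5.0e-04 -1.0e+00] F [ 0.8  0.3 -0.2] gap 0.0645
move mm [-1.3  1.9 97.5]
tcp px [209.9637189  188.98409271] knob top px [211.67588228 221.19047724]
```

View pics/knob.png

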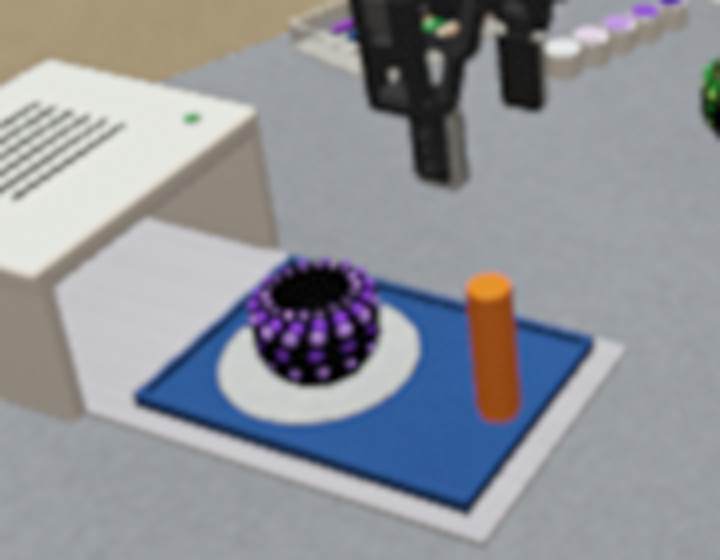

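The pot stands on the pad at crop (312,325), and the knob top at (490,285) sits between the open fingers. Descending and closing on the knob.

>>> {"fn": "send_rows", "kwargs": {"twist": [[0,0,0],[0,0,0],[0,0,0],[0,0,0],[0,0,0],[0,0,0]], "xyz": [[-1,2,20],[-1,2,50],[-1,2,75],[-1,2,90],[-1,2,97],[-1,2,97]], "fingers": [0.25,0.25,0.25,0.25,0.25,0.25]}}

```text
t: 10.92
ee_pos: [0.5019, 0.115, 0.0549]
orientation: [0.56, -3.089, 0.001]
contact_force: [-0.1, 0.0, 0.5]
finger_gap: 0.0642
```

>>> {"fn": "send_rows", "kwargs": {"twist": [[0,0,0],[0,0,0],[0,0,0],[0,0,0],[0,0,0],[0,0,0],[0,0,0],[0,0,0],[0,0,0],[0,0,0]], "xyz": [[0,0,0],[0,0,0],[0,0,0],[0,0,0],[0,0,0],[0,0,0],[0,0,0],[0,0,0],[0,0,0],[0,0,0]], "fingers": [0.35,0.45,0.55,0.6,0.65,0.7,0.75,0.8,0.85,0.85]}}

```text
t: 11.75
ee_pos: [0.5032, 0.115, 0.0568]
orientation: [-0.562, 3.09, -0.0]
contact_force: [-0.7, -2.3, 8.1]
finger_gap: 0.0203
```

```bash
python3 -c "
from m import *
go([.5025,.115,.055])"
```

```text
t 11.75 pos [0.5032 0.115  0.0568] yawY 110.62 zax [ 8.e-04 -1.e-04 -1.e+00] F [-0.7 -2.3  8.1] gap 0.0203
move mm [0.7 0.2 1.8]
```

>>> {"fn": "send_rows", "kwargs": {"twist": [[0,0,0],[0,0,0],[0,0,0],[0,0,0],[0,0,0],[0,0,0],[0,0,0],[0,0,0],[0,0,0],[0,0,0],[0,0,0],[0,0,0]], "xyz": [[-1,0,0],[-3,0,0],[-6,0,0],[-10,0,0],[-15,0,0],[-21,0,0],[-27,0,0],[-33,0,0],[-39,0,0],[-45,0,0],[-51,0,0],[-57,0,0]], "fingers": [0.85,0.85,0.85,0.85,0.85,0.85,0.85,0.85,0.85,0.85,0.85,0.85]}}

```text
t: 12.75
ee_pos: [0.5567, 0.1351, 0.0568]
orientation: [-0.562, 3.09, -0.0]
contact_force: [-1.2, -3.4, 8.3]
finger_gap: 0.0204
```

>>> {"fn": "send_rows", "kwargs": {"twist": [[0,0,0],[0,0,0],[0,0,0],[0,0,0],[0,0,0],[0,0,0],[0,0,0],[0,0,0],[0,0,0],[0,0,0],[0,0,0],[0,0,0]], "xyz": [[-6,0,0],[-12,0,0],[-18,0,0],[-24,0,0],[-30,0,0],[-36,0,0],[-42,0,0],[-48,0,0],[-54,0,0],[-60,0,0],[-65,0,0],[-69,0,0]], "fingers": [0.85,0.85,0.85,0.85,0.85,0.85,0.85,0.85,0.85,0.85,0.85,0.85]}}

```text
t: 13.75
ee_pos: [0.6214, 0.1593, 0.0568]
orientation: [-0.562, 3.09, -0.001]
contact_force: [-1.7, -3.2, 8.6]
finger_gap: 0.0205
```

```bash
python3 - <<'E'
from m import *
go([.5025,.115,.055])
cs=[eyes.capture(n) for n in("side","top")]
cv2.imwrite("pics/in.png",np.hstack([cv2.resize(cs[0]["img"][140:290,40:240],(400,300)),cv2.resize(cs[1]["img"][50:200,60:260],(400,300))]))
E
```

```text
t 13.75 pos [0.6214 0.1593 0.0568] yawY 110.61 zax [ 7.e-04 -3.e-04 -1.e+00] F [-1.7 -3.2  8.6] gap 0.0205
move mm [126.9   0.4   1.7]
```

View pics/in.png

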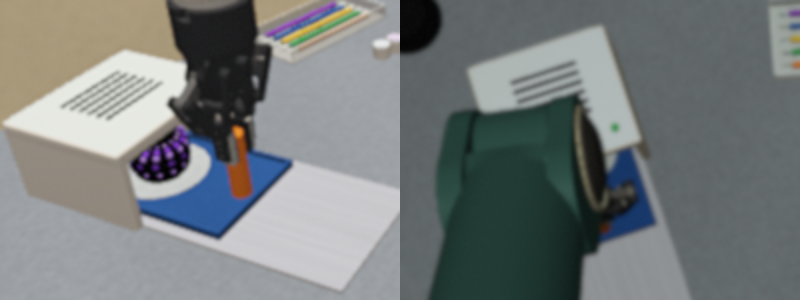

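The pot is upright on the pad and entering the lamp (left crop (160,155)), with the knob gripped. Continuing slowly.

>>> {"fn": "send_rows", "kwargs": {"twist": [[0,0,0],[0,0,0],[0,0,0],[0,0,0],[0,0,0],[0,0,0],[0,0,0],[0,0,0],[0,0,0],[0,0,0],[0,0,0],[0,0,0]], "xyz": [[-3,0,0],[-6,0,0],[-9,0,0],[-12,0,0],[-15,0,0],[-17,0,0],[-19,0,0],[-21,0,0],[-23,0,0],[-24,0,0],[-25,0,0],[-26,0,0]], "fingers": [0.85,0.85,0.85,0.85,0.85,0.85,0.85,0.85,0.85,0.85,0.85,0.85]}}

```text
t: 14.85
ee_pos: [0.6455, 0.1684, 0.0569]
orientation: [-0.562, 3.09, -0.001]
contact_force: [-1.7, -2.2, 7.1]
finger_gap: 0.0203
```

>>> {"fn": "send_rows", "kwargs": {"twist": [[0,0,0],[0,0,0],[0,0,0],[0,0,0],[0,0,0]], "xyz": [[-1,0,0],[-2,0,0],[-3,0,0],[-4,0,0],[-4,0,0]], "fingers": [0.85,0.85,0.85,0.85,0.85]}}

```text
t: 15.27
ee_pos: [0.6493, 0.1699, 0.0569]
orientation: [-0.562, 3.09, -0.001]
contact_force: [0.6, -2.2, 6.7]
finger_gap: 0.0207
```

>>> {"fn": "send_rows", "kwargs": {"twist": [[0,0,0],[0,0,0],[0,0,0],[0,0,0],[0,0,0]], "xyz": [[-1,0,0],[-2,0,0],[-3,0,0],[-4,0,0],[-4,0,0]], "fingers": [0.85,0.85,0.85,0.85,0.85]}}

```text
t: 15.68
ee_pos: [0.6531, 0.1712, 0.0568]
orientation: [-0.562, 3.09, -0.001]
contact_force: [-0.5, -2.5, 6.7]
finger_gap: 0.0201
```

>>> {"fn": "send_rows", "kwargs": {"twist": [[0,0,0],[0,0,0],[0,0,0],[0,0,0]], "xyz": [[-1,0,0],[-2,0,0],[-3,0,0],[-3,0,0]], "fingers": [0.85,0.85,0.85,0.85]}}

```text
t: 16.02
ee_pos: [0.6546, 0.1718, 0.0568]
orientation: [0.561, -3.089, 0.001]
contact_force: [-12.5, -6.2, 16.3]
finger_gap: 0.0204
```

>>> {"fn": "send_rows", "kwargs": {"twist": [[0,0,0],[0,0,0],[0,0,0]], "xyz": [[-1,0,0],[-2,0,0],[-2,0,0]], "fingers": [0.85,0.85,0.85]}}

```text
t: 16.27
ee_pos: [0.6546, 0.1718, 0.0567]
orientation: [0.56, -3.085, 0.002]
contact_force: [-29.0, -10.4, 28.7]
finger_gap: 0.0203
```

Hard stop reached: the force rises with no motion. Relaxing the push, opening, and rising straight up.

>>> {"fn": "send_rows", "kwargs": {"twist": [[0,0,0],[0,0,0],[0,0,0],[0,0,0],[0,0,0],[0,0,0],[0,0,0],[0,0,0],[0,0,0]], "xyz": [[1,0,0],[2,0,0],[3,0,0],[3,0,0],[3,0,0],[3,0,0],[3,0,0],[3,0,0],[3,0,0]], "fingers": [0.85,0.85,0.85,0.7,0.6,0.5,0.4,0.3,0.25]}}

```text
t: 17.02
ee_pos: [0.6544, 0.1724, 0.0562]
orientation: [0.563, -3.091, 0.0]
contact_force: [-0.1, 0.4, 0.4]
finger_gap: 0.064
```

>>> {"fn": "send_rows", "kwargs": {"twist": [[0,0,0],[0,0,0],[0,0,0],[0,0,0],[0,0,0],[0,0,0],[0,0,0],[0,0,0],[0,0,0],[0,0,0],[0,0,0],[0,0,0]], "xyz": [[0,0,-10],[0,0,-35],[0,0,-70],[0,0,-105],[0,0,-140],[30,0,-150],[70,0,-150],[110,0,-150],[150,0,-150],[190,0,-150],[220,0,-150],[220,0,-150]], "fingers": [0.25,0.25,0.25,0.25,0.25,0.25,0.25,0.25,0.25,0.25,0.25,0.25]}}

```text
t: 18.02
ee_pos: [0.4442, 0.093, 0.207]
orientation: [0.561, -3.09, -0.001]
contact_force: [3.2, -0.4, 1.4]
finger_gap: 0.0635
```

```bash
python3 - <<'E'
from m import *
go([.5025,.115,.055])
c=eyes.capture("side")
u=np.array([np.cos(np.radians(20.6)),np.sin(np.radians(20.6))])
h=cv2.cvtColor(c["img"],cv2.COLOR_BGR2HSV); m=((h[...,0]<18)&(h[...,1]>170)).astype(np.uint8); m[:150]=0;m[290:]=0;m[:,250:]=0
s,ce=cv2.connectedComponentsWithStats(m)[2:]; j=1+np.argmax(s[1:,4]); k=onz(c,ce[j],.046)[:2]
print("knob now",k,"travel (start .5056,.1125)",(k-[.5056,.1125])@u)
cv2.imwrite("pics/end.png",cv2.resize(c["img"][150:290,30:220],None,fx=4,fy=4,interpolation=2))
E
```

```text
t 18.02 pos [0.4442 0.093  0.207 ] yawY 110.57 zax [-1.1e-03  6.0e-04 -1.0e+00] F [ 3.2 -0.4  1.4] gap 0.0635
move mm [-62.4   0.  151.9]
knob now [0.65890737 0.16915963] travel (start .5056,.1125) 0.16344004761231126
```

View pics/end.png

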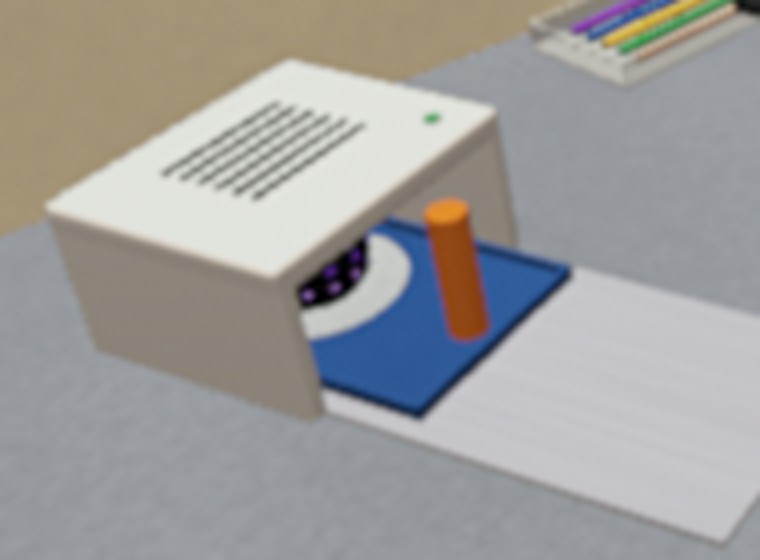

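The tray is home and the pot is upright on its pad under the lamp (crop (335,270)). The knob is just outside the lamp at (455,270).

```bash
python3 -c "
from station import env
print(env.close_job())"
```

```text
the job is handed in; nothing more can be done
None
```

The purple-dotted holder is standing upright on the tray's white pad, and the tray is pushed fully home under the lamp. I handed the job in at about 18 s of the allowed 54 s.

- **Placing:** I picked the holder from its spot between two pink look-alikes and lowered it until it touched the pad with about 7 N. The picture after release showed it upright and wholly on the pad.
- **Pushing:** I gripped the orange knob and slid the tray in. At the end the wrist force rose to about 42 N without any further motion, so the tray is against its hard stop. The camera puts the travel at 0.163 m and the arm's own readings at about 0.162 m, both within the expected 0.15–0.17 m.
- **Last checks:** The final side picture shows the holder upright on its pad under the lamp. The lamp's front edge hides part of it in that view. The gripper had been raised and pulled back, and the wrist force was back near zero (about 3.5 N at most).
- **Other readings:** The side camera alone placed the holder up to 6 mm off from the top view while I was locating it. The hover check before placing matched the prediction to within a pixel. There was also a brief 20 N upward force when the fingers first closed on the holder.

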